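# Short specimen vial from a crowded rack to the scale

## Robot

A 7-joint arm with a two-finger parallel gripper is mounted at the origin on the work surface. World frame = base frame: x ahead of the robot, y to its left, z up, the work surface at z = 0. Lengths are in m, angles in rad, forces in N, time in s.
With the tool pointing down it reaches from about 0.425 to 0.825 m from the base axis. Payload 3.6 kg.
Tool frame: the origin (TCP) lies at the very end of the fingers, on their centre line; the grasp point (between the pads) lies manip.pinch_z behind it (manip.pinch_z is the distance from the TCP to the grasp point, in m); z points along the fingers, y is the line along which they close (so a half turn about z gives the same grasp; the last joint's range is limited). The gripper opens to 85 mm and grips with 20 to 120 N. Pads are 22 mm wide; open, the fingers measure 114 mm over their backs; the gripper's body (76 mm by 85 mm) begins 54 mm behind the grasp point. The pads swing forward as they close: fully open they stand 13 mm farther back than shut.
Start: joints at [-1.296, 0.615, -0.013, 1.423, 0.008, 1.103, -0.04], TCP at [0.193, 0.621, 0.211] pointing down, gripper open.
Joint ranges: [-3.12, 3.12], [-0.3, 2.06], [-1.34, 1.32], [0.26, 2.42], [-1.36, 4.5], [0.01, 1.98], [-2.84, 2.84]. Speed limits (rad/s): [2.79, 2.79, 3.14, 3.14, 3.14, 3.14, 3.14].

## Interface

Orientations are given as a unit quaternion [w, x, y, z].
In Python, from plant import manip, optics, sensors gives the robot as it stands (manip), with the cameras (optics) and the readings (sensors).
- The arm moves only by the tool run_rows, called after ">>>" as name(argument=value, ...), one argument or row to a line, values as JSON. Schema: {"type":"object","properties":{"deltas":{"type":"array","items":{"type":"array","items":{"type":"number"},"minItems":5,"maxItems":5},"minItems":1,"maxItems":10},"only":{"type":"string"},"quiet":{"type":"boolean"},"lines":{"type":"string"}},"required":["deltas"],"additionalProperties":false}. deltas is a list of rows, 1 to 10 of them, each of 5 numbers: the finger opening in m, then dx, dy, dz in m, then a turn about the tool's z in rad; each row shifts and turns the commanded pose from where the row before left it, along the tool's axes as they then stand; what a row does not reach is not made up. A row lasts 1/12 s, in which the tool goes at most 0.0417 m and 0.125 rad, less where a joint would pass 70% of its speed; a pose out of reach is approached as far as the arm can. The fingers move at their own pace and stop on an object; the grip force is fixed at half the most. Time passes only in rows, so rows that do not move let the fingers close. The tool returns the time, the measured TCP pose, the force, the opening and the grip force at its end. only (a regular expression) keeps the lines of the reply that match it, lines (a string "A,B") keeps lines A to B, and quiet returns only ok. Input that does not fit is refused with a message, and nothing moves.
- sensors.read_state(): the state, without advancing time (a new reading comes with each control period).
- optics.snapshot(name): name is "scene" or "top" or "wrist"; returns (picture, depth): 420x560x3 uint8, blue, green, red; 420x560 float32, m along the optical axis (not along the pixel's ray), 0 where there is no reading.
- optics.calibration(name): a dict with "fx", "fy", "cx", "cy" (pixels), "eye" and "orientation" of the camera in the world; the wrist camera has in their place "hand_eye" (4x4, takes a point from camera to tool coordinates, whose origin is the TCP and whose axes are the flange's). Camera axes: x right, y down, z forward; pixel columns grow to the right and rows downward; lengths in m; the calibration is good to about 2 mm. A picture is of the moment at which its call begins: read the wrist's pose just before it. calibration takes no time and is no camera call.
- manip.job_done(): hands the job in; it is judged then, once.
The state is a dict: "time_s": time; "joints": joint angles; "joint_velocities": joint speeds; "tau": joint torques, N m; "tool_pos": TCP position; "ee_rot": TCP orientation; "ft_force": force on the tool from outside, world axes, zero at the start; "ft_torque": the same for the moment, N m; "grip_width": finger opening in m; "gripper_force": force on a finger pad.
Only numpy, scipy, OpenCV 4.12 (cv2) and the standard library are available. Lean on these libraries where they do the work, as an engineer would, in place of code of your own. Each camera call takes 0.05 s, during which the arm holds its last target. There are 200 camera calls.

## Task

Take the short, dome-capped glass vial out of the wooden rack, reaching down through the gap in front of and behind it because its sides are blocked, and leave the two tall vials standing in their sockets. Keep the short vial upright and set it down gently, without dropping it, standing in the middle of the bench scale's round steel pan.

Things in the scene. Friction and masses are not known exactly. Their poses are not given: they have to be found in the camera images.
- short_vial: The vial to take: glass, 28 mm diameter, 78 mm tall, about 60 g, the short one of three in a rack; metal cap, the top 20 mm, domed in its last 10 mm. Origin: centre of its underside, z up, own yaw random. It stands loose, 15 mm above the table, in any of three round sockets (32 mm wide, 25 mm deep) 40 mm apart in a straight row roughly along table y (turned up to 0.4 rad).
- tall_vial_a: Neighbour in the same row, to be left standing: glass vial, 28 mm diameter, 98 mm tall, flat-topped metal cap, loose. Origin: centre of its underside, z up. The line through the two tall vials is the row's direction. The rack is a fixed wooden block 50 mm front to back, 40 mm high; each vial is open in front and behind (across the row) above it, but has only 12 mm to the next vial.
- tall_vial_b: The other neighbour, same as tall_vial_a: 28 mm diameter, 98 mm tall, origin at the centre of its underside, z up, loose, to be left standing. The row is closed at both ends by wooden boards 100 mm high, 10 mm thick and 56 mm front to back, 10 mm from the end vials.
- pan (a point): Centre of the upper face of the bench scale's pan, where the vial is to stand: flat round steel plate, rigid, 116 mm across, upper face 45 mm above the table. z up, x away from the display. The scale is a fixed white box, 190 x 160 mm, 34 mm high, its display and keys on the side towards the robot; the pan's centre is 25 mm beyond the box's centre.

How it is judged:
By the outcome, as a careful person would: the job done as asked, in the order asked, and still so for the second after the job is handed in, with the robot touching nothing.
It also fails if it takes over 42 s, if anything falls off the work surface, if the arm or the gripper's body presses on something with over 40 N, if the wrist force passes 120 N, or if a joint passes its speed limit or range.

## Working session

There is one attempt and no reset: what is moved stays moved. The work goes in short steps, Python scripts to look and compute and a tool call to move; the robot and the scene stay as the last step left them, time stands still between calls to the robot, and variables do not carry over. Pictures are saved under pics/ and viewed, at most 10 in all, crops included, and the job is handed in when it is done.

```bash
ls; mkdir -p pics
```

Run:
```python
from plant import manip, optics, sensors
import cv2,numpy as np
print(manip.pinch_z, sensors.read_state())
for n in ("top","scene"):
    p,d=optics.snapshot(n); cv2.imwrite(f"pics/{n}0.png",p); np.savez(f"pics/{n}0.npz",p=p,d=d)
    print(optics.calibration(n))
print(optics.calibration("wrist"))
```

```text
pics
plant.py
0.0187 {'time_s': 0.0, 'joints': array([-1.29552371,  0.61596398, -0.01261108,  1.42490785,  0.0080823 ,
        1.1034048 , -0.04040614]), 'joint_velocities': array([-0.00124658,  0.00028885,  0.00018377, -0.00060134, -0.0003066 ,
        0.00047198, -0.00025206]), 'tau': array([ 8.12685198e-05, -4.69207835e+01,  2.59221224e-01, -1.71030772e+01,
        9.92024608e-03,  9.63259925e-03, -1.01289891e-05]), 'tool_pos': array([0.19293327, 0.619842  , 0.20950622]), 'ee_rot': array([-1.84901465e-04,  1.50290510e-01,  9.88641000e-01, -1.30406503e-03]), 'ft_force': array([-0.30592024, -0.43789995, -0.02994262]), 'ft_torque': array([0.02694151, 0.01812328, 0.08851914]), 'gripper_force': 0.0, 'grip_width': 0.08557241441406885}
{'fx': 407.05560118438376, 'fy': 407.05560118438376, 'cx': 276.27778670484213, 'cy': 209.91285269869377, 'eye': array([0.495477  , 0.02736517, 0.72846157]), 'orientation': array([ 0.01716865, -0.7024242 ,  0.71085897, -0.03138475])}
{'fx': 401.39531030390623, 'fy': 401.39531030390623, 'cx': 271.4932726768634, 'cy': 204.29333367922538, 'eye': array([0.97231426, 0.44153727, 0.45928703]), 'orientation': array([-0.17946713,  0.35060198,  0.80486538, -0.44391611])}
{'fx': 331.9777413267784, 'fy': 331.9777413267784, 'cx': 281.6151605139895, 'cy': 213.05260727514533, 'hand_eye': array([[-1.23010434e-03, -9.63586523e-01, -2.67393904e-01,
         6.85772079e-02],
       [ 9.99999224e-01, -1.13301539e-03, -5.17382860e-04,
         4.89080144e-04],
       [ 1.95581743e-04, -2.67394333e-01,  9.63587169e-01,
        -1.62576870e-01],
       [ 0.00000000e+00,  0.00000000e+00,  0.00000000e+00,
         1.00000000e+00]])}
```

View pics/top0.png

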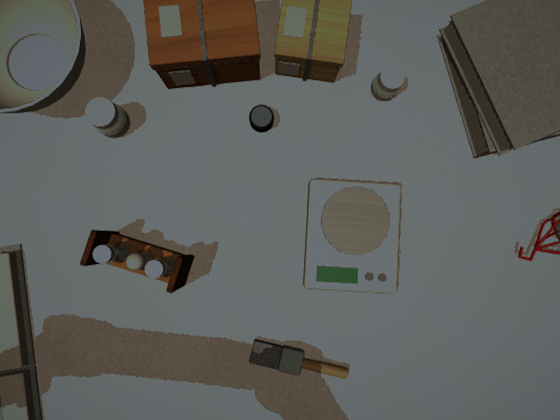

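View pics/scene0.png

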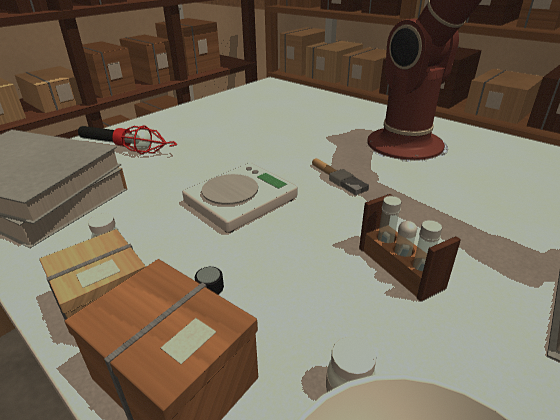

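The top view shows the tall caps at about (103,254) and (154,270), with the domed short vial between them at (135,262). The pan is at about (355,221). The scene view confirms that the short vial is in the middle.

Create h.py:
```python
from plant import manip, optics, sensors
import numpy as np, cv2
from scipy.spatial.transform import Rotation as R
def ray(n,uv,z,st=None):
    c=optics.calibration(n)
    if n=="wrist":
        T=np.eye(4);T[:3,:3]=R.from_quat(np.roll(st["ee_rot"],-1)).as_matrix();T[:3,3]=st["tool_pos"]
        T=T@c["hand_eye"];Q=T[:3,:3];e=T[:3,3]
    else:
        Q=R.from_quat(np.roll(c["orientation"],-1)).as_matrix();e=np.array(c["eye"])
    d=Q@np.array([(uv[0]-c["cx"])/c["fx"],(uv[1]-c["cy"])/c["fy"],1])
    return e+d*(z-e[2])/d[2]
def tooldelta(dw,st): # world vector into tool axes
    return R.from_quat(np.roll(st["ee_rot"],-1)).inv().apply(dw)
```

Run:
```python
from h import *
f=np.load("pics/top0.npz");p,d=f["p"],f["d"]
hsv=cv2.cvtColor(p,cv2.COLOR_BGR2HSV)
for u,v in [(103,254),(135,262),(154,270),(355,221),(320,200)]: print((u,v),hsv[v,u],round(float(d[v,u]),3))
# caps by height from depth: camera nearly vertical
c=optics.calibration("top");Q=R.from_quat(np.roll(c["orientation"],-1)).as_matrix()
vv,uu=np.mgrid[:420,:560]
P=np.stack([(uu-c["cx"])/c["fx"]*d,(vv-c["cy"])/c["fy"]*d,d],-1)@Q.T+c["eye"]
def rep(name,m,z,box):
    k=np.zeros(m.shape,np.uint8);x0,x1,y0,y1=box;k[y0:y1,x0:x1]=m[y0:y1,x0:x1]
    for q in cv2.findContours(k,cv2.RETR_EXTERNAL,cv2.CHAIN_APPROX_NONE)[0]:
        if cv2.contourArea(q)<60: continue
        (a,b),r=cv2.minEnclosingCircle(q);M=cv2.moments(q);g=(M["m10"]/M["m00"],M["m01"]/M["m00"])
        zz=np.median(P[...,2][k>0])
        print(name,np.round(g,1),round(r,1),cv2.contourArea(q),"medz",zz.round(4),ray("top",g,z).round(4))
low=hsv[...,1]<60
rep("tall",(P[...,2]>.104)&low&(hsv[...,2]>90),.113,(80,200,230,295))
rep("short",(P[...,2]>.08)&(P[...,2]<.099)&(hsv[...,2]>90),.088,(118,150,250,276))
rep("pan",(P[...,2]>.0405)&(P[...,2]<.055),.045,(300,410,170,300))
pm=cv2.inRange(hsv,(0,25,60),(30,255,255));rep("panc",pm>0,.045,(315,395,182,260))
cv2.imwrite("pics/crop.png",cv2.resize(p[220:300,70:210],None,fx=5,fy=5,interpolation=cv2.INTER_CUBIC))
```

```text
(103, 254) [105  31 116] 0.608
(135, 262) [ 70  14 111] 0.627
(154, 270) [105  30 118] 0.607
(355, 221) [ 21  40 102] 0.687
(320, 200) [100  20 117] 0.699
tall [153.5 268.7] 9.1 232.5 medz 0.1129 [0.4519 0.1991 0.113 ]
tall [101.5 253.5] 9.1 230.5 medz 0.1129 [0.4755 0.2763 0.113 ]
short [132.9 261.9] 7.2 140.0 medz 0.0906 [0.461  0.2378 0.088 ]
pan [355.1 220.1] 34.4 3563.0 medz 0.0446 [ 0.5236 -0.1194  0.045 ]
panc [355.4 220.2] 34.4 3535.5 medz 0.0446 [ 0.5234 -0.1199  0.045 ]
```

View pics/crop.png

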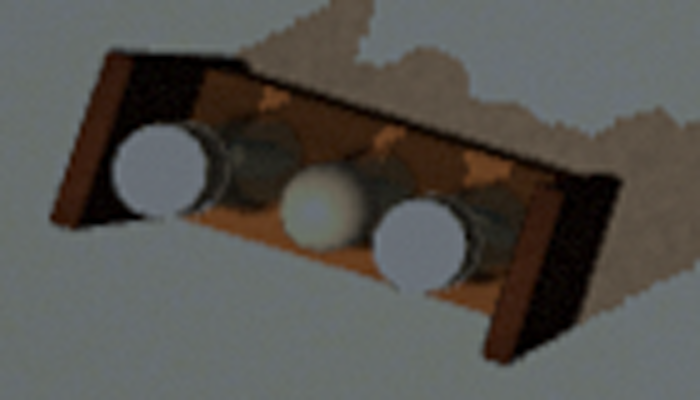

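>>> run_rows(
  deltas=[
    [0.085, -0.0265, -0.0204, 0, 0],
    [0.085, -0.0265, -0.0204, 0, 0],
    [0.085, -0.0265, -0.0204, 0, 0],
    [0.085, -0.0265, -0.0204, 0, 0],
    [0.085, -0.0265, -0.0204, 0, 0],
    [0.085, -0.0265, -0.0204, 0, 0],
    [0.085, -0.0265, -0.0204, 0, 0],
  ],
)

```text
time_s: 0.68
tool_pos: [0.3283, 0.4273, 0.2103]
ee_rot: [-0.0, 0.15, 0.989, -0.0]
ft_force: [0.1, 1.1, -0.5]
grip_width: 0.0851
gripper_force: 0.0
```

>>> run_rows(
  deltas=[
    [0.085, -0.0265, -0.0204, 0, 0],
    [0.085, -0.0265, -0.0204, 0, 0],
    [0.085, -0.0265, -0.0204, 0, 0],
    [0.085, -0.0265, -0.0204, 0, 0],
    [0.085, -0.0265, -0.0204, 0, 0],
    [0.085, -0.0265, -0.0204, 0, 0],
    [0.085, -0.0265, -0.0204, 0, 0],
  ],
)

```text
time_s: 1.27
tool_pos: [0.4629, 0.236, 0.2104]
ee_rot: [-0.0, 0.15, 0.989, -0.0]
ft_force: [0.1, -0.7, 0.5]
grip_width: 0.0849
gripper_force: 0.0
```

>>> run_rows(
  deltas=[
    [0.085, 0, 0, 0, 0.12],
    [0.085, 0, 0, 0, 0.12],
    [0.085, 0, 0, 0, 0.12],
    [0.085, 0, 0, 0, 0.12],
    [0.085, 0, 0, 0, 0.12],
    [0.085, 0, 0, 0, 0.12],
    [0.085, 0, 0, 0, 0.12],
  ],
)

```text
time_s: 1.85
tool_pos: [0.4621, 0.2375, 0.2103]
ee_rot: [-0.0, 0.543, 0.84, -0.001]
ft_force: [-0.1, 0.8, -0.5]
grip_width: 0.0853
gripper_force: 0.0
```

>>> run_rows(
  deltas=[
    [0.085, 0, 0, 0, 0.12],
    [0.085, 0, 0, 0, 0.12],
    [0.085, 0, 0, 0, 0.12],
    [0.085, 0, 0, 0, 0.12],
    [0.085, 0, 0, 0, 0.12],
    [0.085, 0, 0, 0, 0.12],
    [0.085, 0, 0, 0, 0],
    [0.085, 0, 0, 0, 0],
  ],
)

```text
time_s: 2.52
tool_pos: [0.4622, 0.2377, 0.2103]
ee_rot: [0.0, 0.801, 0.598, -0.001]
ft_force: [0.4, -0.6, -1.1]
grip_width: 0.085
gripper_force: 0.0
```

Run:
```python
from h import *
st=sensors.read_state();p,d=optics.snapshot("wrist");cv2.imwrite("pics/w1.png",p);np.savez("pics/w1.npz",p=p,d=d)
import pickle;pickle.dump(st,open("st.pkl","wb"))
print(st["joints"].round(3),st["tool_pos"],R.from_quat(np.roll(st["ee_rot"],-1)).as_matrix().round(4))
```

```text
[-0.822  0.441  0.445  1.807 -0.228  0.946 -0.567] [0.4621676  0.23767396 0.2103441 ] [[ 2.837e-01  9.589e-01 -7.000e-04]
 [ 9.589e-01 -2.837e-01 -7.000e-04]
 [-9.000e-04 -5.000e-04 -1.000e+00]]
```

View pics/w1.png

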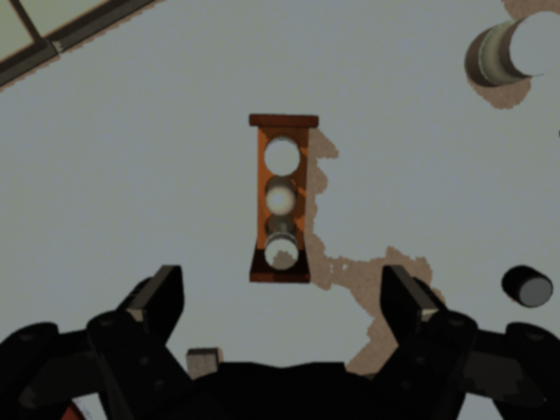

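The wrist view shows the row running vertically: tall caps at (282,156) and (282,252), the dome at (280,200), and the row squared to the fingers. Next I'll measure the cap centres.

Run:
```python
from h import *
import pickle
st=pickle.load(open("st.pkl","rb"));f=np.load("pics/w1.npz");p,d=f["p"],f["d"]
hsv=cv2.cvtColor(p,cv2.COLOR_BGR2HSV)
for n,z,(x0,x1,y0,y1),m in [("A",.113,(258,306,132,180),None),("S",.085,(260,304,180,222),None),("B",.113,(258,306,230,275),None)]:
    k=np.zeros(d.shape,np.uint8)
    zt=.113 if n!="S" else .085
    # per-pixel height
    H=np.zeros(d.shape)
    for v in range(y0,y1):
        for u in range(x0,x1):
            a,b=ray("wrist",(u,v),0,st),ray("wrist",(u,v),.1,st)
            e=b+(b-a)/.1*0
            c=optics.calibration("wrist");T=np.array(c["hand_eye"]);q=np.array([(u-c["cx"])/c["fx"],(v-c["cy"])/c["fy"],1])*d[v,u]
            H[v,u]=(st["tool_pos"]+R.from_quat(np.roll(st["ee_rot"],-1)).apply(T[:3,:3]@q+T[:3,3]))[2]
    k=((H>zt-.012)&(H<zt+.012)&(d>0)).astype(np.uint8)
    for q in cv2.findContours(k,cv2.RETR_EXTERNAL,cv2.CHAIN_APPROX_NONE)[0]:
        if cv2.contourArea(q)<150: continue
        c,r=cv2.minEnclosingCircle(q);print(n,np.round(c,1),round(r,1),cv2.contourArea(q),H[k>0].max().round(4),ray("wrist",c,z,st).round(4))
w=st
```

```text
Traceback (most recent call last):
  File "h.py", line 5, in ray
    c=optics.calibration(n)
ValueError: time passes only in moves, steps and waits
```

```bash
sed -i 's/    c=optics.calibration(n)/    c=cal(n)/; 3a from functools import lru_cache\ncal=lru_cache(None)(optics.calibration)' h.py
```

Create m.py:
```python
from h import *
import pickle
st=pickle.load(open("st.pkl","rb"));f=np.load("pics/w1.npz");d=f["d"]
c=cal("wrist");T=np.array(c["hand_eye"]);vv,uu=np.mgrid[:420,:560]
P=np.stack([(uu-c["cx"])/c["fx"]*d,(vv-c["cy"])/c["fy"]*d,d],-1)@T[:3,:3].T+T[:3,3]
H=P@R.from_quat(np.roll(st["ee_rot"],-1)).as_matrix()[2]+st["tool_pos"][2]
for n,z,lo,(x0,x1,y0,y1) in [("A",.113,.107,(250,312,125,182)),("S",.083,.076,(258,304,178,222)),("B",.113,.107,(250,312,228,278))]:
    k=np.zeros(d.shape,np.uint8);k[y0:y1,x0:x1]=((H>lo)&(H<z+.013)&(d>0))[y0:y1,x0:x1]
    for q in cv2.findContours(k,cv2.RETR_EXTERNAL,cv2.CHAIN_APPROX_NONE)[0]:
        if cv2.contourArea(q)<100: continue
        cc,r=cv2.minEnclosingCircle(q);print(n,np.round(cc,1),round(r,1),cv2.boundingRect(q),cv2.contourArea(q),H[k>0].max().round(4),ray("wrist",cc,z,st).round(4))
```

```bash
python3 m.py
```

```text
A [281.3 157.7] 18.3 (264, 140, 36, 37) 967.0 0.1146 [0.4725 0.2769 0.113 ]
S [280.2 200.2] 15.9 (265, 185, 31, 32) 732.5 0.0938 [0.4597 0.2378 0.083 ]
B [281.  252.9] 16.6 (265, 237, 33, 33) 801.5 0.1144 [0.4496 0.2008 0.113 ]
```

The wrist and top views agree: the short vial is at (0.461, 0.238), midway between the talls, and the row angle matches the tool. Descending to TCP z≈0.050, which leaves about 10 mm between the gripper body and the tall caps.

>>> run_rows(
  deltas=[
    [0.085, 0, -0.001, 0.03, 0],
    [0.085, 0, 0, 0.03, 0],
    [0.085, 0, 0, 0.03, 0],
    [0.085, 0, 0, 0.025, 0],
    [0.085, 0, 0, 0.02, 0],
    [0.085, 0, 0, 0.015, 0],
    [0.085, 0, 0, 0.01, 0],
    [0.085, 0, 0, 0, 0],
  ],
)

```text
time_s: 3.23
tool_pos: [0.4603, 0.2374, 0.0489]
ee_rot: [-0.0, 0.802, 0.598, -0.002]
ft_force: [0.0, -0.8, 0.3]
grip_width: 0.085
gripper_force: 0.0
```

>>> run_rows(
  deltas=[
    [0.02, 0, 0, 0, 0],
    [0.02, 0, 0, 0, 0],
    [0.02, 0, 0, 0, 0],
    [0.02, 0, 0, 0, 0],
    [0.02, 0, 0, 0, 0],
    [0.02, 0, 0, 0, 0],
    [0.02, 0, 0, 0, 0],
    [0.02, 0, 0, 0, 0],
    [0.02, 0, 0, 0, 0],
    [0.02, 0, 0, 0, 0],
  ],
)

```text
time_s: 4.07
tool_pos: [0.462, 0.2384, 0.0518]
ee_rot: [-0.0, 0.802, 0.597, 0.001]
ft_force: [-0.2, 0.8, 6.5]
grip_width: 0.025
gripper_force: 58.7
```

The opening reads 25 mm rather than 28 mm, with 6.5 N upward, so I'm checking the grip before lifting.

>>> run_rows(
  deltas=[
    [0.02, 0, 0, 0, 0],
    [0.02, 0, 0, 0, 0],
  ],
)

```text
time_s: 4.23
tool_pos: [0.462, 0.2384, 0.0518]
ee_rot: [-0.0, 0.802, 0.597, 0.001]
ft_force: [-1.0, 1.0, 6.3]
grip_width: 0.0254
gripper_force: 58.7
```

Run:
```python
from h import *
p,_=optics.snapshot("wrist");q,_=optics.snapshot("scene");print(manip.pinch_z)
a=cv2.resize(p[100:400,130:430],(500,500));b=cv2.resize(q[170:320,330:480],(500,500),interpolation=cv2.INTER_CUBIC)
cv2.imwrite("pics/g1.png",cv2.resize(np.hstack([a,b]),(800,400)))
```

```text
0.0187
```

View pics/g1.png

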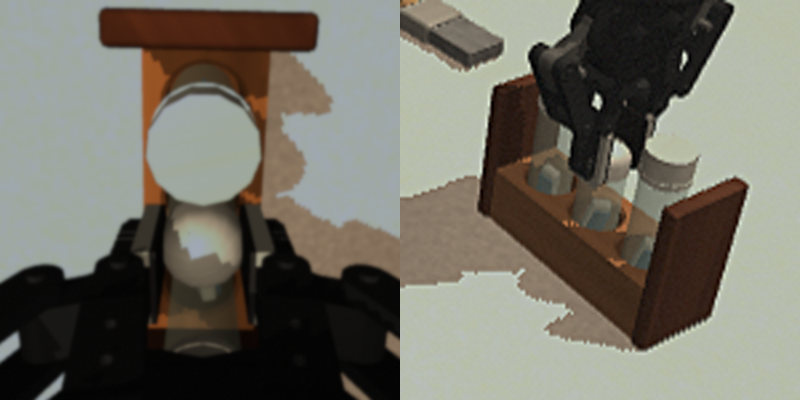

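The pads straddle the vial squarely, with the fingertips well below the dome and the neighbours untouched. I'll do a small test lift.

>>> run_rows(
  deltas=[
    [0.02, 0, 0, -0.005, 0],
    [0.02, 0, 0, -0.005, 0],
    [0.02, 0, 0, -0.005, 0],
    [0.02, 0, 0, -0.005, 0],
    [0.02, 0, 0, 0, 0],
    [0.02, 0, 0, 0, 0],
  ],
)

```text
time_s: 4.83
tool_pos: [0.4618, 0.238, 0.0711]
ee_rot: [0.0, 0.802, 0.597, 0.0]
ft_force: [-0.7, -0.5, -0.8]
grip_width: 0.0253
gripper_force: 58.9
```

Run:
```python
from h import *
p,_=optics.snapshot("wrist");q,_=optics.snapshot("scene")
a=cv2.resize(p[100:400,130:430],(500,500));b=cv2.resize(q[150:300,330:480],(500,500),interpolation=cv2.INTER_CUBIC)
cv2.imwrite("pics/g2.png",cv2.resize(np.hstack([a,b]),(800,400)))
```

```text
(no output)
```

View pics/g2.png

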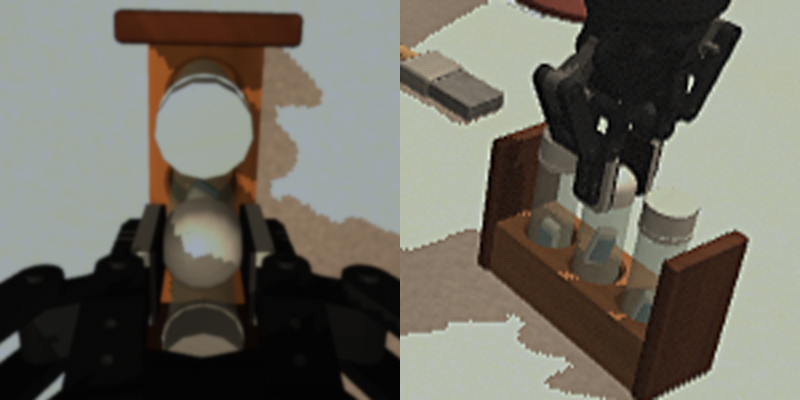

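The vial came up with the gripper: the dome is unchanged in the wrist frame, and the tall vials are still standing. Lifting clear and crossing to the pan.

>>> run_rows(
  deltas=[
    [0.02, 0, 0, -0.01, 0],
    [0.02, 0, 0, -0.02, 0],
    [0.02, 0, 0, -0.02, 0],
    [0.02, 0, 0, -0.02, 0],
    [0.02, 0, 0, -0.02, 0],
    [0.02, 0, 0, -0.015, 0],
    [0.02, 0, 0, -0.005, 0],
  ],
)

```text
time_s: 5.52
tool_pos: [0.4629, 0.2383, 0.1835]
ee_rot: [0.0, 0.802, 0.597, 0.002]
ft_force: [0.3, 0.4, -1.5]
grip_width: 0.0251
gripper_force: 59.3
```

>>> run_rows(
  deltas=[
    [0.02, -0.0103, 0.0051, 0, 0],
    [0.02, -0.02, 0.0099, 0, 0],
    [0.02, -0.025, 0.0123, 0, 0],
    [0.02, -0.025, 0.0123, 0, 0],
    [0.02, -0.025, 0.0123, 0, 0],
    [0.02, -0.025, 0.0123, 0, 0],
    [0.02, -0.025, 0.0123, 0, 0],
    [0.02, -0.025, 0.0123, 0, 0],
  ],
)

```text
time_s: 6.18
tool_pos: [0.4937, 0.0373, 0.1796]
ee_rot: [-0.001, 0.802, 0.597, -0.001]
ft_force: [0.5, 0.8, -0.3]
grip_width: 0.0252
gripper_force: 59.3
```

>>> run_rows(
  deltas=[
    [0.02, -0.025, 0.0123, 0, 0],
    [0.02, -0.025, 0.0123, 0, 0],
    [0.02, -0.025, 0.0123, 0, 0],
    [0.02, -0.025, 0.0123, 0, 0],
    [0.02, -0.025, 0.0123, 0, 0],
    [0.02, -0.015, 0.0077, 0, 0],
    [0.02, -0.005, 0.0026, 0, 0],
    [0.02, 0, 0, 0, 0],
    [0.02, 0, 0, 0, 0],
  ],
)

```text
time_s: 6.93
tool_pos: [0.5212, -0.1188, 0.1798]
ee_rot: [-0.001, 0.802, 0.597, -0.001]
ft_force: [0.3, 0.4, -0.7]
grip_width: 0.0255
gripper_force: 59.3
```

Run:
```python
from h import *
st=sensors.read_state();print(st["tool_pos"].round(4),tooldelta(np.array([.5235,-.1195,.09])-st["tool_pos"],st).round(4),st["ee_rot"].round(3))
t,_=optics.snapshot("top");q,_=optics.snapshot("scene")
cv2.imwrite("pics/p1.png",np.hstack([cv2.resize(t[130:330,60:430],(400,216)),cv2.resize(q[60:260,150:520],(400,216))]))
```

```text
[ 0.5212 -0.1188  0.1798] [-0.0001  0.0026  0.0898] [-0.001  0.802  0.597 -0.001]
```

View pics/p1.png

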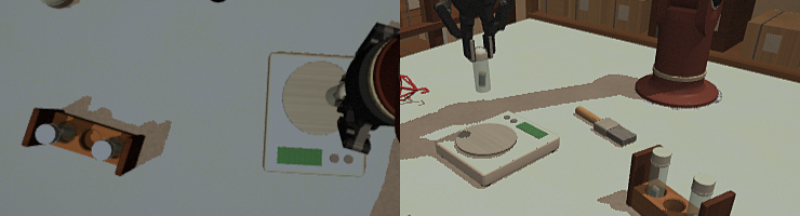

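The vial hangs upright over the scale and both tall vials still stand in the rack. Lowering to about 6 mm above the expected contact height, then creeping down.

>>> run_rows(
  deltas=[
    [0.02, 0, 0.0025, 0.015, 0],
    [0.02, 0, 0, 0.02, 0],
    [0.02, 0, 0, 0.02, 0],
    [0.02, 0, 0, 0.015, 0],
    [0.02, 0, 0, 0.01, 0],
    [0.02, 0, 0, 0.006, 0],
    [0.02, 0, 0, 0.004, 0],
    [0.02, 0, 0, 0, 0],
    [0.02, 0, 0, 0, 0],
  ],
)

```text
time_s: 7.78
tool_pos: [0.525, -0.1204, 0.0912]
ee_rot: [0.0, 0.802, 0.597, 0.0]
ft_force: [0.3, -0.1, -0.4]
grip_width: 0.025
gripper_force: 59.3
```

>>> run_rows(
  deltas=[
    [0.02, 0, 0, 0.0015, 0],
    [0.02, 0, 0, 0.0015, 0],
    [0.02, 0, 0, 0, 0],
    [0.02, 0, 0, 0, 0],
  ],
)

```text
time_s: 8.12
tool_pos: [0.5246, -0.1205, 0.0879]
ee_rot: [0.0, 0.802, 0.597, 0.0]
ft_force: [0.3, 0.2, -0.6]
grip_width: 0.0252
gripper_force: 59.3
```

>>> run_rows(
  deltas=[
    [0.02, 0, 0, 0.001, 0],
    [0.02, 0, 0, 0.001, 0],
    [0.02, 0, 0, 0, 0],
    [0.02, 0, 0, 0, 0],
  ],
)

```text
time_s: 8.45
tool_pos: [0.5244, -0.1205, 0.0856]
ee_rot: [-0.0, 0.802, 0.597, -0.0]
ft_force: [-0.2, -0.4, -1.0]
grip_width: 0.0251
gripper_force: 59.3
```

>>> run_rows(
  deltas=[
    [0.02, 0, 0, 0.001, 0],
    [0.02, 0, 0, 0.001, 0],
    [0.02, 0, 0, 0, 0],
    [0.02, 0, 0, 0, 0],
  ],
)

```text
time_s: 8.78
tool_pos: [0.5244, -0.1205, 0.0836]
ee_rot: [-0.0, 0.802, 0.597, -0.0]
ft_force: [-1.1, 0.6, -0.3]
grip_width: 0.0249
gripper_force: 59.3
```

>>> run_rows(
  deltas=[
    [0.02, 0, 0, 0.001, 0],
    [0.02, 0, 0, 0, 0],
    [0.02, 0, 0, 0, 0],
  ],
)

```text
time_s: 9.03
tool_pos: [0.5245, -0.1205, 0.0827]
ee_rot: [-0.0, 0.802, 0.597, -0.0]
ft_force: [-0.6, 0.5, -0.5]
grip_width: 0.025
gripper_force: 59.3
```

>>> run_rows(
  deltas=[
    [0.02, 0, 0, 0.001, 0],
    [0.02, 0, 0, 0, 0],
    [0.02, 0, 0, 0, 0],
  ],
)

```text
time_s: 9.28
tool_pos: [0.5246, -0.1206, 0.0819]
ee_rot: [0.0, 0.802, 0.597, 0.0]
ft_force: [0.2, -0.4, 1.3]
grip_width: 0.0253
gripper_force: 59.4
```

>>> run_rows(
  deltas=[
    [0.02, 0, 0, 0.0007, 0],
    [0.02, 0, 0, 0, 0],
    [0.02, 0, 0, 0, 0],
  ],
)

```text
time_s: 9.53
tool_pos: [0.5247, -0.1206, 0.0818]
ee_rot: [0.0, 0.802, 0.597, 0.0]
ft_force: [-1.2, -0.3, 5.7]
grip_width: 0.0251
gripper_force: 59.9
```

That is firm contact (5.7 N) at the predicted height. Releasing gently.

>>> run_rows(
  deltas=[
    [0.028, 0, 0, 0, 0],
    [0.031, 0, 0, 0, 0],
    [0.034, 0, 0, 0, 0],
    [0.038, 0, 0, 0, 0],
    [0.045, 0, 0, 0, 0],
    [0.06, 0, 0, 0, 0],
    [0.085, 0, 0, 0, 0],
    [0.085, 0, 0, 0, 0],
    [0.085, 0, 0, 0, 0],
    [0.085, 0, 0, 0, 0],
  ],
)

```text
time_s: 10.37
tool_pos: [0.5245, -0.1205, 0.081]
ee_rot: [0.0, 0.802, 0.597, -0.0]
ft_force: [0.1, 0.7, -0.5]
grip_width: 0.0851
gripper_force: 0.0
```

>>> run_rows(
  deltas=[
    [0.085, 0, 0, -0.005, 0],
    [0.085, 0, 0, -0.01, 0],
    [0.085, 0, 0, -0.02, 0],
    [0.085, 0, 0, -0.03, 0],
    [0.085, 0, 0, -0.03, 0],
    [0.085, 0, 0, -0.03, 0],
    [0.085, 0, 0, -0.02, 0],
    [0.085, 0, 0, 0, 0],
    [0.085, 0, 0, 0, 0],
  ],
)

```text
time_s: 11.12
tool_pos: [0.5251, -0.1208, 0.228]
ee_rot: [0.001, 0.802, 0.597, 0.001]
ft_force: [-0.7, 0.9, -0.7]
grip_width: 0.0852
gripper_force: 0.0
```

Run:
```python
from h import *
st=sensors.read_state();p,d=optics.snapshot("wrist");q,_=optics.snapshot("scene")
cv2.imwrite("pics/e1.png",np.hstack([cv2.resize(p,(400,300)),cv2.resize(q[60:300,150:470],(400,300))]))
import pickle;pickle.dump(st,open("st.pkl","wb"));np.savez("pics/w1.npz",p=p,d=d)
```

```text
(no output)
```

View pics/e1.png

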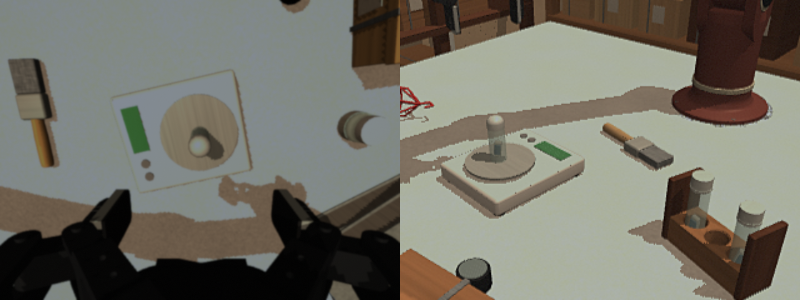

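The vial stands upright on the pan (dome at about (199,146) in the left half), and both tall vials are in their sockets. Checking the centring numerically.

Run:
```python
from h import *
import pickle
st=pickle.load(open("st.pkl","rb"));f=np.load("pics/w1.npz");p,d=f["p"],f["d"]
c=cal("wrist");T=np.array(c["hand_eye"]);vv,uu=np.mgrid[:420,:560]
H=(np.stack([(uu-c["cx"])/c["fx"]*d,(vv-c["cy"])/c["fy"]*d,d],-1)@T[:3,:3].T+T[:3,3])@R.from_quat(np.roll(st["ee_rot"],-1)).as_matrix()[2]+st["tool_pos"][2]
hsv=cv2.cvtColor(p,cv2.COLOR_BGR2HSV)
def go(n,m,z,b):
    k=np.zeros(d.shape,np.uint8);k[b[2]:b[3],b[0]:b[1]]=m[b[2]:b[3],b[0]:b[1]]
    q=max(cv2.findContours(k,cv2.RETR_EXTERNAL,cv2.CHAIN_APPROX_NONE)[0],key=cv2.contourArea)
    cc,r=cv2.minEnclosingCircle(q);print(n,np.round(cc,1),round(r,1),ray("wrist",cc,z,st).round(4),np.round(np.percentile(H[k>0],98),4))
go("pan",(H>.0405)&(H<.13),.045,(190,370,110,260))
go("dome",(H>.108)&(H<.14),.113,(240,320,170,240))
```

```text
pan [277.9 185.6] 54.4 [ 0.5217 -0.1173  0.045 ] 0.121
dome [279.3 204.2] 16.3 [ 0.5224 -0.121   0.113 ] 0.1227
```

```bash
python3 -c "
from plant import manip, optics, sensors
print(manip.job_done())"
```

```text
the job is handed in; nothing more can be done
None
```

The short vial is standing upright on the scale pan, about 4 mm from its measured centre; both tall vials are still in their sockets, and I handed the job in at about 11 s of the 42 s limit.

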